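# Tip the receipt book out into the catch tray

### The job

Slide the shallow grey catch tray along the desk, without lifting it, onto the dark mat at the mouth of the tipping tray, centred and square to it with its open end towards the stand. Then push the tipping tray's handle bar over until the tray is tipped about 40 degrees (never past 50), hold it there for a second so that the receipt book slides down into the catch tray, and push the tray back until it is fully level. Do not touch the book, leave the catch tray parked with the book lying flat in it, and leave the other things on the desk where they are.

Things in the scene. Friction and masses are not known exactly. Their poses are not given: they have to be found in the camera images.
- stand: Fixed stand: base plate 135 x 190 x 8 mm and two grey cheek plates, 162 mm over them, 116 mm tall. Origin on the desk under the tray's hinge axis (110 mm up); z up; -x points out of the tray's mouth to the mat; y along the axis. A thin dark strip on each cheek's outer face slopes down to the mouth at 40 degrees: the tray's side walls are parallel to it at 40 degrees.
- tip_tray (a joint): Tipping angle of the aluminium tray, rad: 0 = level on its stop (start), grows as the mouth goes down, at most 1.05. Stiff hinge: it stays where left (4 to 6 N at the bar moves it). Floor 200 mm (100 mm either side of the axis along the stand's x) x 116 mm, its upper face level with the axis; side walls 40 mm, rear (+x) wall 50 mm high, no wall at the mouth (-x).
- bar (a point): Middle of the tray's handle bar: round steel, 12 mm thick, 120 mm wide along the stand's y, on two uprights. Tray level: 30 mm behind (+x) the hinge axis and 130 mm above it (240 mm above the desk). It turns about the axis with the tray: at 40 degrees it lies 61 mm in front (-x) of the axis and 119 mm above it.
- mat_centre (a point): Point on the desk where the centre of the catch tray belongs, 160 mm in front (-x) of the stand's origin, and centre of a dark flat fixed mat (220 x 190 mm) that reaches a little under the tipping tray's mouth.
- catch_tray: Loose shallow grey plastic tray, 200 mm long (x), 162 mm wide (y), 0.4 kg. Origin at the centre of its underside, z up. Floor 4 mm thick; side walls 6 mm thick, 20 mm high; closed end at -x with a wall 10 mm thick (x = -100 to -90 mm), 28 mm high; the +x end is open and belongs towards the stand. Parked, its axes are parallel to the stand's.
- book: Receipt book with stiff glossy brown card covers and a grey spine, 120 (x) x 90 (y) x 16 mm, 0.18 kg, lying in the tipping tray at the start. Origin at the centre of its underside. It slides out by itself when the tray is tipped.
- mouse: Bystander, not to be moved: black computer mouse, 105 x 60 x 30 mm. Origin at the centre of its underside.
- calculator: Bystander, not to be moved: grey desk calculator lying flat, 145 x 85 x 16 mm. Origin at the centre of its underside.
- stamp: Bystander, not to be moved: dark wooden hand stamp standing upright, 52 mm across, 90 mm tall. Origin at the centre of its underside.
- stapler: Bystander, not to be moved: black stapler, 140 x 36 x 50 mm. Origin at the centre of its underside.
- mug: Bystander, not to be moved: white mug, 80 mm across, 95 mm tall. Origin at the centre of its underside.
- tumbler: Bystander, not to be moved: white tumbler, 76 mm across, 150 mm tall. Origin at the centre of its underside.
- tape: Bystander, not to be moved: black tape dispenser with a clear roll, 150 x 55 mm, 86 mm tall. Origin at the centre of its underside.
Things that resemble listed ones, but are neither listed nor needed, are in the scene too. Of the things like the book, leave any that is blue or turquoise; of the rest the smaller one is meant.

How it is judged:
By the outcome, as a careful person would: the job done as asked, in the order asked, and still so for the second after the job is handed in, with the robot touching nothing.
It also fails if it takes over 61 s, if anything falls off the work surface, if the arm or the gripper's body presses on something with over 40 N, if the wrist force passes 120 N, or if a joint passes its speed limit or range.

### The arm

A 7-joint arm with a two-finger parallel gripper is mounted at the origin on the work surface. World frame = base frame: x ahead of the robot, y to its left, z up, the work surface at z = 0. Lengths are in m, angles in rad, forces in N, time in s.
With the tool pointing down it reaches from about 0.4 to 0.85 m from the base axis. Payload 10.4 kg.
Tool frame: the origin (TCP) lies at the very end of the fingers, on their centre line; the grasp point (between the pads) lies 19 mm behind it; z points along the fingers, y is the line along which they close (so a half turn about z gives the same grasp; the last joint's range is limited). The gripper opens to 87 mm and grips with 3 to 60 N. Pads are 19 mm wide; open, the fingers measure 117 mm over their backs; the gripper's body (75 mm by 190 mm) begins 51 mm behind the grasp point.
Start: joints at [-1.301, 0.332, -0.065, 1.46, 0.022, 1.35, -0.088], TCP at [0.18, 0.598, 0.223] pointing down, gripper open.
Joint ranges: [-2.6, 2.6], [-0.5, 2.12], [-1.47, 1.34], [0.16, 2.42], [-1.27, 4.41], [0.06, 2.06], [-2.6, 2.6]. Speed limits (rad/s): [2.22, 2.22, 2.79, 2.79, 3.14, 3.14, 3.14].

### API

Orientations are given as a unit quaternion [x, y, z, w].
In Python, from bench import status, camera, order gives the robot as it stands.
- The arm moves only by the tool jog_arm, never from a script. Its argument "plan" is a list of rows, each a list of 7 numbers: the turn, a rotation vector about the tool's x, y, z in rad, then the shift along the tool's x, y, z in mm, then the opening, from -1 (shut) to 1 (fully open). A call has 1 to 12 rows; each row is the pose to reach, as a shift and turn from the pose commanded when the call began, along the tool's axes at that moment; what a row does not reach only later rows make up. A row lasts 1/10 s, in which the tool goes at most 50 mm and 8.59 degrees, less where a joint would pass 70% of its speed; a pose out of reach is approached as far as the arm can. A call with a gripper value outside its range is refused whole. The fingers move at their own pace and stop on an object; "squeeze" is the grip in N (left out, the last holds). Time passes only in rows, so rows that repeat a pose let the fingers close. It gives the time, the measured TCP pose, the force, the opening and the grip force at its end, in the units of the state.
- status.read_state(): the state, without advancing time (a new reading comes with each control period).
- camera(name): name is "scene" or "top"; returns a dict with "image" (384x512x3 uint8, red, green, blue), "z_map" (384x512 float32, m along the optical axis (not along the pixel's ray), 0 where there is no reading), "fx", "fy", "cx", "cy" (pixels), "world_from_camera" (4x4, takes a point from camera to world coordinates). Camera axes: x right, y down, z forward; pixel columns grow to the right and rows downward; lengths in m; the calibration is good to about 2 mm. A picture is of the moment at which its call begins.
- order.close_job(): hands the job in; it is judged then, once.
The state is a dict: "time": time; "joint_positions": joint angles; "joint_vel": joint speeds; "joint_torque": joint torques, N m; "ee_pos": TCP position; "eef_rot": TCP orientation; "ft_force": force on the tool from outside, world axes, zero at the start; "torque": the same for the moment, N m; "width": finger opening in m; "grip_force": force on a finger pad.
Only numpy, scipy, OpenCV 4.12 (cv2) and the standard library are available. Lean on these libraries where they do the work, as an engineer would, in place of code of your own. Each camera call takes 0.05 s, during which the arm holds its last target. There are 200 camera calls.

## Working session

There is one attempt and no reset: what is moved stays moved. The work goes in short steps, Python scripts to look and compute and a tool call to move; the robot and the scene stay as the last step left them, time stands still between calls to the robot, and variables do not carry over. Pictures are saved under pics/ and viewed, at most 10 in all, crops included, and the job is handed in when it is done.

Besides the shell and the picture viewer there is one more tool, called after ">>>" in YAML: its name, and indented under it one key for each argument. jog_arm: Moves the arm, as the interface text tells. Its arguments: {"type":"object","properties":{"plan":{"type":"array"},"squeeze":{"type":"number"}},"required":["plan"]}

```bash
mkdir -p pics; ls
cat > h.py <<'E'
import numpy as np, cv2, pickle
from bench import status, camera, order
def grab(n):
    c=camera(n); pickle.dump(c,open(n+'.pkl','wb')); return c
def load(n): return pickle.load(open(n+'.pkl','rb'))
def cloud(c):
    z=c['z_map']; v,u=np.mgrid[:z.shape[0],:z.shape[1]]
    p=np.stack([(u-c['cx'])/c['fx']*z,(v-c['cy'])/c['fy']*z,z],-1)
    T=np.array(c['world_from_camera']); return p@T[:3,:3].T+T[:3,3]
def ray(c,u,v,h):
    T=np.array(c['world_from_camera']); d=T[:3,:3]@np.array([(u-c['cx'])/c['fx'],(v-c['cy'])/c['fy'],1]); o=T[:3,3]
    return o+d*(h-o[2])/d[2]
def save(img,name): cv2.imwrite('pics/'+name,img[...,::-1])
E
python3 - <<'E'
from h import *
for n in ['scene','top']:
    c=grab(n); print(n,np.round(c['world_from_camera'],3).tolist(),c['fx'],c['cx'],c['cy'])
    save(cv2.resize(c['image'],(800,600),interpolation=cv2.INTER_CUBIC),n+'0.png')
print(status.read_state())
E
```

```text
pics
scene [[0.403, 0.665, -0.629, 1.386], [0.915, -0.281, 0.289, -0.274], [0.015, -0.692, -0.722, 1.22], [0.0, 0.0, 0.0, 1.0]] 424.8997765543665 250.0044734390842 197.79162470250782
top [[-0.003, -0.994, 0.11, 0.315], [-1.0, 0.003, 0.005, 0.155], [-0.006, -0.11, -0.994, 1.631], [0.0, 0.0, 0.0, 1.0]] 402.7372515804733 262.45846342310927 193.51822314816764
{'time': 0.1, 'joint_positions': array([-1.30057489,  0.33279887, -0.06472253,  1.46082857,  0.02158283,
        1.34987794, -0.08850711]), 'joint_vel': array([-0.00071077, -0.00081343, -0.00025551, -0.00364823, -0.00052899,
        0.00133724, -0.00193698]), 'joint_torque': array([ 2.13624087e-03, -6.24549580e+01,  2.53584125e-02, -3.90706694e+01,
       -6.13348000e-02,  3.68087995e-02,  6.46702370e-05]), 'ee_pos': array([0.18029815, 0.59808741, 0.2218534 ]), 'eef_rot': array([ 1.45873814e-01,  9.89303017e-01, -6.04538985e-04, -7.43694822e-05]), 'ft_force': array([-0.70050788, -0.45361845, -0.4706382 ]), 'torque': array([0.01258627, 0.0275423 , 0.00855043]), 'grip_force': 0.0, 'width': 0.08690263462210497}
```

View pics/scene0.png

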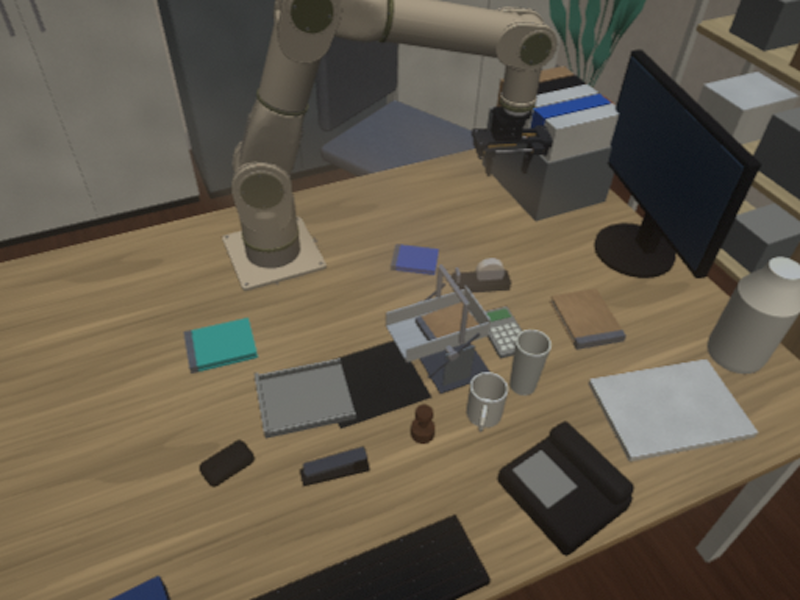

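View pics/top0.png

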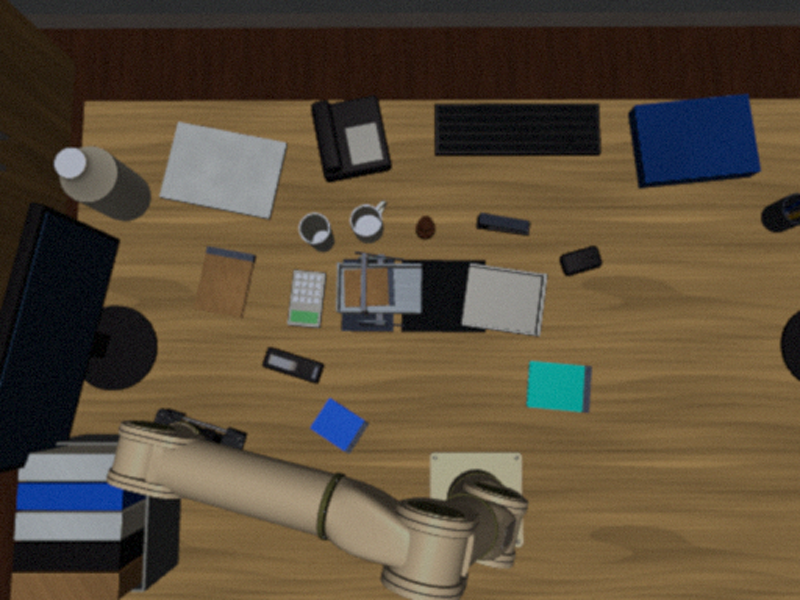

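The book candidates in the scene picture are brown in the tipping tray (445,320), brown on the desk (587,318), blue (415,258) and turquoise (222,343). The one in the tipping tray is brown and smaller, and it lies where the task says, so it is the one meant. The catch tray is at about (305,395) and the mat at (385,380). In the top view, the stand is at (375,290), the mat at (443,296) and the catch tray at (503,299). Next I'll measure.

Run:
```python
from h import *
c=load('top'); P=cloud(c); im=c['image']; s=512/800
print('desk z', np.median(P[230:250,300:330,2]))
save(cv2.resize(im[150:225,190:370],(800,333),interpolation=cv2.INTER_CUBIC),'crop.png')
# candidates in tray and desk brown
for n in ['top','scene']:
    c=load(n);P=cloud(c);im=c['image'];hsv=cv2.cvtColor(im,cv2.COLOR_RGB2HSV)
    X,Y,Z=P[...,0],P[...,1],P[...,2]
    roi=(X>0.3)&(X<0.75)&(Y>-0.35)&(Y<0.35)
    mat=roi&(hsv[...,2]<45)&(abs(Z)<0.012)
    def rep(m,name,h):
        m=cv2.morphologyEx(m.astype(np.uint8),cv2.MORPH_OPEN,np.ones((3,3)))
        k,l,st,ce=cv2.connectedComponentsWithStats(m)
        for i in range(1,k):
            if st[i,4]>250:
                pts=P[l==i]; xy=(pts[:,:2]*1000).astype(np.float32)
                print(n,name,st[i].tolist(),'z',np.round(np.percentile(pts[:,2],[5,50,95]),3),cv2.minAreaRect(xy))
    rep(mat,'mat',0)
    grey=roi&(hsv[...,1]<50)&(hsv[...,2]>70)&(Z<0.04)
    rep(grey,'grey',0)
    hi=roi&(Z>0.135)&(Z<0.17); rep(hi,'walltop',0)
    b=roi&(Z>0.215)&(Z<0.27); rep(b,'bar',0)
    brown=roi&(Z>0.1)&(Z<0.14)&(hsv[...,1]>80);rep(brown,'book',0)
```

```text
desk z -0.0014205226197500087
top mat [258, 167, 43, 45, 1353] z [-0.007 -0.001  0.006] ((514.413818359375, 97.14086151123047), (182.9763641357422, 170.60777282714844), 0.337997704744339)
top grey [296, 169, 54, 46, 2000] z [-0.004  0.003  0.022] ((503.7356872558594, -77.81871032714844), (201.7005615234375, 167.00595092773438), 81.12864685058594)
top book [234, 171, 15, 25, 313] z [0.119 0.124 0.13 ] ((522.7528076171875, 245.73753356933594), (91.88890838623047, 53.53938674926758), 3.2250325679779053)
scene mat [219, 220, 55, 50, 1727] z [-0.002  0.003  0.007] ((518.310791015625, 99.54806518554688), (173.16458129882812, 187.7406463623047), 87.15310668945312)
scene grey [163, 233, 64, 45, 2039] z [0.001 0.006 0.026] ((503.2665100097656, -78.25007629394531), (202.5181884765625, 166.2052459716797), 80.96094512939453)
scene book [272, 195, 24, 20, 330] z [0.124 0.128 0.131] ((514.1277465820312, 268.0049743652344), (97.52411651611328, 73.0859603881836), 89.0334243774414)
```

View pics/crop.png

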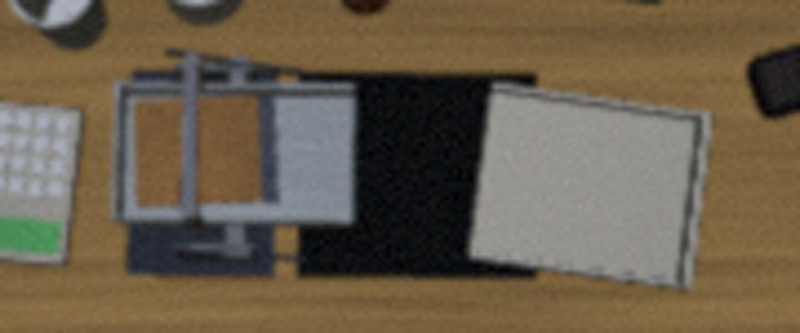

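The crop shows the tipping tray at the left with the brown, grey-spined book in it, so this is the book meant. The mat runs from u 298 to 535. The catch tray is to its right, turned about 8 degrees, with its open end to the left, towards the stand. Next I'll fit the mat, base and tray edges with subpixel lines.

```bash
cat > m.py <<'E'
from h import *
def edges(c,P0,P1,h,span=0.02,n=40,L=81):
    """sample perpendicular profiles between world pts P0->P1 (xy) at height h, return strongest-gradient points (world)"""
    T=np.linalg.inv(np.array(c['world_from_camera'])); g=cv2.GaussianBlur(cv2.cvtColor(c['image'],cv2.COLOR_RGB2GRAY),(3,3),0).astype(np.float32)
    P0=np.array(P0,float);P1=np.array(P1,float);d=(P1-P0)/np.linalg.norm(P1-P0);nn=np.array([-d[1],d[0]])
    t=np.linspace(0,1,n)[:,None,None]; s=np.linspace(-span,span,L)[None,:,None]
    W=P0+(P1-P0)*t+nn*s; W3=np.concatenate([W,np.full(W.shape[:2]+(1,),h)],-1)
    q=W3@T[:3,:3].T+T[:3,3]; u=q[...,0]/q[...,2]*c['fx']+c['cx']; v=q[...,1]/q[...,2]*c['fy']+c['cy']
    pr=cv2.remap(g,u.astype(np.float32),v.astype(np.float32),cv2.INTER_LINEAR)
    gr=np.abs(np.gradient(cv2.blur(pr,(5,1)),axis=1)); k=gr.argmax(1)
    w=np.array([[max(0,1-abs(j-kk)/8) for j in range(L)] for kk in k])*gr
    off=(w*s[...,0]).sum(1)/w.sum(1)
    off_m=np.median(off); ok=abs(off-off_m)<0.006
    pts=(P0+(P1-P0)*t[:,0]+nn*off[:,None])[ok]
    vx,vy,x,y=cv2.fitLine(pts.astype(np.float32),cv2.DIST_HUBER,0,1e-4,1e-4).ravel()
    return np.array([x,y]),np.degrees(np.arctan2(vy,vx)),int(ok.sum())
E
python3 - <<'E'
from m import *
c=load('top'); q=lambda u,v,h=0:ray(c,190+u*.225-.4,150+v*.225-.4,h)[:2].round(4)
print('mat TL,TR,BR,BL',q(298,73),q(535,73),q(535,277),q(298,277))
print('base BL,BR',q(127,275,.008),q(273,275,.008),'TL',q(132,72,.008))
print('catch floor-left T/B',q(488,82,.02),q(470,258,.02),'right',q(712,112,.028),q(690,290,.028))
print('tip mouth',q(356,83,.15),q(356,222,.15),'rear',q(115,80,.16),q(113,222,.16),'bar ends',q(190,52,.24),q(190,220,.24))
for n in ['top','scene']:
    c=load(n)
    TL,TR,BR,BL=[load and ray(load('top'),190+u*.225-.4,150+v*.225-.4,0)[:2] for u,v in [(298,73),(535,73),(535,277),(298,277)]]
    m=lambda a,b,t:a+(b-a)*t
    print(n,'far',edges(c,m(TL,TR,.35),m(TL,TR,.75),0))
    print(n,'near',edges(c,m(BL,BR,.2),m(BL,BR,.8),0))
    print(n,'right',edges(c,m(TR,BR,.0),m(TR,BR,.05),0,n=8), edges(c,m(TR,BR,.93),m(TR,BR,1),0,n=8))
    print(n,'left',edges(c,m(TL,BL,.8),m(TL,BL,.97),0,n=12))
E
```

```text
mat TL,TR,BR,BL [0.6091 0.1872] [ 0.6082 -0.0316] [ 0.4197 -0.0286] [0.4204 0.1874]
base BL,BR [0.4222 0.3426] [0.4218 0.21  ] TL [0.6091 0.3397]
catch floor-left T/B [0.5965 0.0136] [0.4358 0.0319] right [ 0.5668 -0.1878] [ 0.4058 -0.1639]
tip mouth [0.5733 0.1356] [0.4563 0.1362] rear [0.5749 0.3366] [0.456 0.337] bar ends [0.5829 0.2677] [0.4497 0.267 ]
top far (array([0.6072554 , 0.05924902], dtype=float32), np.float32(86.877464), 40)
top near (array([0.41962907, 0.08773211], dtype=float32), np.float32(87.09067), 35)
top right (array([ 0.6034785 , -0.03342116], dtype=float32), np.float32(-1.0304378), 8) (array([ 0.42440134, -0.03112643], dtype=float32), np.float32(-15.349717), 6)
top left (array([0.43949202, 0.1883505 ], dtype=float32), np.float32(-0.36924338), 12)
scene far (array([0.6083421 , 0.06328405], dtype=float32), np.float32(89.50475), 40)
scene near (array([0.41890493, 0.09404969], dtype=float32), np.float32(-89.8815), 35)
scene right (array([ 0.60350674, -0.03163592], dtype=float32), np.float32(7.3929195), 8) (array([ 0.42636544, -0.01762891], dtype=float32), np.float32(-28.615398), 7)
scene left (array([0.44297835, 0.17867914], dtype=float32), np.float32(-1.0416521), 12)
```

```bash
cat >> h.py <<'E'
from scipy.spatial.transform import Rotation as R
def rows(*wps):
    """wps: (x,y,z,yaw_deg of tool y) -> jog rows from measured pose"""
    s=status.read_state(); R0=R.from_quat(s['eef_rot']); p0=s['ee_pos']
    ty=R0.apply([0,1,0]); print('t',round(s['time'],2),'tcp',p0.round(4),'yaw',round(np.degrees(np.arctan2(ty[1],ty[0])),2),'F',s['ft_force'].round(1),'w',round(s['width'],4),'g',round(s['grip_force'],1))
    for x,y,z,a in wps:
        a=np.radians(a); t=np.array([np.cos(a),np.sin(a),0]); Z=np.array([0,0,-1.]); M=R.from_matrix(np.stack([np.cross(t,Z),t,Z],1))
        print((R0.inv()*M).as_rotvec().round(4).tolist(), (R0.inv().apply(np.array([x,y,z])-p0)*1000).round(1).tolist())
E
cat >> m.py <<'E'
def cross(c,axis,rng,near,thr,h,win=5):
    """subpixel dark/bright crossing of thr along columns(axis=0)/rows near a pixel; -> fitted world line at height h"""
    g=cv2.cvtColor(c['image'],cv2.COLOR_RGB2GRAY).astype(float); pts=[]
    for i in rng:
        pr=g[:,i] if axis==0 else g[i,:]
        ks=[k for k in range(int(near-win),int(near+win)) if (pr[k]-thr)*(pr[k+1]-thr)<0]
        if ks:
            k=min(ks,key=lambda k:abs(k-near)); f=k+(pr[k]-thr)/(pr[k]-pr[k+1])
            pts.append(ray(c,i,f,h)[:2] if axis==0 else ray(c,f,i,h)[:2])
    pts=np.array(pts); vx,vy,x,y=cv2.fitLine(pts.astype(np.float32),cv2.DIST_HUBER,0,1e-4,1e-4).ravel()
    return np.round([x,y],4),round(float(np.degrees(np.arctan2(vy,vx))),2),len(pts)
E
python3 - <<'E'
from m import *
c=load('top'); g=cv2.cvtColor(c['image'],cv2.COLOR_RGB2GRAY)
print('far',cross(c,0,range(272,298),166.4,50,0)); print('near',cross(c,0,range(260,292),212.3,50,0))
print('right',cross(c,1,list(range(209,212)),310.4,50,0,3),'left',cross(c,1,range(202,211),257,50,0,3))
# catch tray contour -> rays at rim
hsv=cv2.cvtColor(c['image'],cv2.COLOR_RGB2HSV); m=((hsv[...,1]<60)&(hsv[...,2]>60)).astype(np.uint8); m[:,:285]=0;m[:,360:]=0;m[:160]=0;m[225:]=0
k=max(cv2.findContours(m,cv2.RETR_EXTERNAL,cv2.CHAIN_APPROX_NONE)[0],key=cv2.contourArea)
w=np.array([ray(c,u,v,.02)[:2]*1000 for u,v in k[:,0]],np.float32); print('catch',cv2.minAreaRect(w))
rows((.42,.40,.36,81.4),(.46,.15,.36,81.4),(.488,-.171,.36,81.4),(.488,-.171,.06,81.4))
E
```

```text
far (array([0.6077, 0.0709], dtype=float32), 88.82, 23)
near (array([0.4208, 0.1125], dtype=float32), 89.17, 31)
right (array([ 0.4235, -0.0291], dtype=float32), 86.05, 1) left (array([0.4445, 0.1873], dtype=float32), -2.68, 9)
catch ((501.7911376953125, -77.33442687988281), (203.97618103027344, 166.0308380126953), 81.45514678955078)
t 0.1 tcp [0.1803 0.5981 0.2219] yaw 73.22 F [-0.7 -0.5 -0.5] w 0.0869 g 0.0
[-0.0012, -0.0001, -0.1427] [-286.7, -120.6, -138.0]
[-0.0012, -0.0001, -0.1427] [-397.1, -348.5, -137.7]
[-0.0012, -0.0001, -0.1427] [-516.6, -647.7, -137.3]
[-0.0012, -0.0001, -0.1427] [-516.6, -647.3, 162.7]
```

>>> jog_arm:
  plan:
    - [0,0,-0.14,-40,-17,-45,1]
    - [0,0,-0.14,-80,-34,-80,1]
    - [0,0,-0.14,-287,-121,-138,1]
    - [0,0,-0.14,-287,-121,-138,1]
    - [0,0,-0.14,-287,-121,-138,1]
    - [0,0,-0.14,-287,-121,-138,1]
    - [0,0,-0.14,-287,-121,-138,1]
    - [0,0,-0.14,-397,-348,-138,1]
    - [0,0,-0.14,-397,-348,-138,1]
    - [0,0,-0.14,-397,-348,-138,1]
    - [0,0,-0.14,-397,-348,-138,1]
    - [0,0,-0.14,-397,-348,-138,1]
  squeeze: 20

```text
time: 1.3
ee_pos: [0.4595, 0.1507, 0.3603]
eef_rot: [0.076, 0.997, 0.0, -0.0]
ft_force: [0.7, 0.2, -0.2]
width: 0.0871
grip_force: 0.0
```

```bash
python3 -c "
from h import *
rows((.488,-.171,.34,81.4),(.488,-.171,.06,81.4),(.488,-.171,.01,81.4))"
```

```text
t 1.3 tcp [0.4595 0.1507 0.3603] yaw 81.25 F [ 0.7  0.2 -0.2] w 0.0871 g 0.0
[0.0002, -0.0003, -0.0027] [-77.1, -313.6, 20.2]
[0.0002, -0.0003, -0.0027] [-77.2, -313.7, 300.2]
[0.0002, -0.0003, -0.0027] [-77.3, -313.7, 350.2]
```

>>> jog_arm:
  plan:
    - [0,0,0,-77,-314,20,1]
    - [0,0,0,-77,-314,20,1]
    - [0,0,0,-77,-314,20,1]
    - [0,0,0,-77,-314,20,1]
    - [0,0,0,-77,-314,20,1]
    - [0,0,0,-77,-314,20,1]
    - [0,0,0,-77,-314,20,1]
    - [0,0,0,-77,-314,270,1]
    - [0,0,0,-77,-314,270,1]
    - [0,0,0,-77,-314,270,1]
    - [0,0,0,-77,-314,270,1]
    - [0,0,0,-77,-314,270,1]

```text
time: 2.5
ee_pos: [0.4876, -0.1691, 0.0886]
eef_rot: [0.076, 0.997, 0.0, 0.0]
ft_force: [1.3, 1.4, 0.9]
width: 0.0868
grip_force: 0.0
```

```bash
python3 -c "
from h import *
rows((.488,-.171,.06,81.4),(.488,-.171,.01,81.4))
c=grab('scene');save(cv2.resize(c['image'][180:340,90:300],(788,600),interpolation=cv2.INTER_CUBIC),'s1.png')"
```

```text
t 2.5 tcp [ 0.4876 -0.1691  0.0886] yaw 81.24 F [1.3 1.4 0.9] w 0.0868 g 0.0
[0.0002, 0.0003, -0.0028] [-0.7, -1.8, 28.6]
[0.0002, 0.0003, -0.0028] [-0.7, -1.9, 78.6]
```

View pics/s1.png

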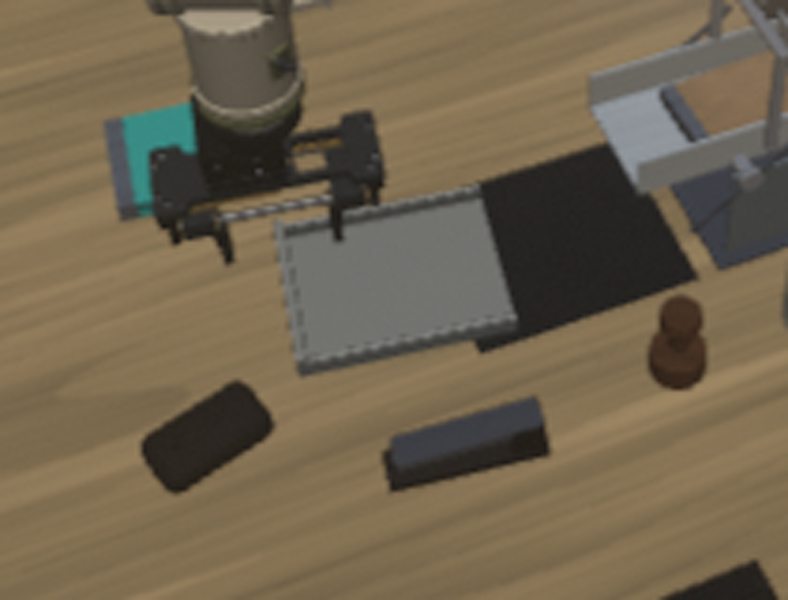

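The fingers straddle the closed end wall: the tips are at (230,260) and (338,240), and the wall is between (280,230) and (302,370). Next I'll lower the gripper and grip the wall.

>>> jog_arm:
  plan:
    - [0,0,0,-1,-2,30,1]
    - [0,0,0,-1,-2,60,1]
    - [0,0,0,-1,-2,78,1]
    - [0,0,0,-1,-2,78,1]
    - [0,0,0,-1,-2,78,-0.4]
    - [0,0,0,-1,-2,78,-1]
    - [0,0,0,-1,-2,78,-1]
    - [0,0,0,-1,-2,78,-1]
    - [0,0,0,-1,-2,78,-1]
    - [0,0,0,-1,-2,78,-1]

```text
time: 3.55
ee_pos: [0.4888, -0.1713, 0.0127]
eef_rot: [0.076, 0.997, 0.0, 0.0]
ft_force: [0.6, 0.4, -0.3]
width: 0.047
grip_force: 0.0
```

```bash
python3 -c "
from m import *
rows()
c=grab('top')
hsv=cv2.cvtColor(c['image'],cv2.COLOR_RGB2HSV); m=((hsv[...,1]<60)&(hsv[...,2]>60)).astype(np.uint8); m[:,:285]=0;m[:,360:]=0;m[:160]=0;m[225:]=0
k=max(cv2.findContours(m,cv2.RETR_EXTERNAL,cv2.CHAIN_APPROX_NONE)[0],key=cv2.contourArea)
w=np.array([ray(c,u,v,.02)[:2]*1000 for u,v in k[:,0]],np.float32); print('catch',cv2.minAreaRect(w))"
```

```text
t 3.55 tcp [ 0.4888 -0.1713  0.0127] yaw 81.25 F [ 0.6  0.4 -0.3] w 0.047 g 0.0
catch ((501.5342102050781, -76.35428619384766), (202.21519470214844, 165.9540252685547), 81.15956115722656)
```

Still closing.

>>> jog_arm:
  plan:
    - [0,0,0,0,0,2,-1]
    - [0,0,0,0,0,2,-1]
    - [0,0,0,0,0,2,-1]
    - [0,0,0,0,0,2,-1]
    - [0,0,0,0,0,2,-1]
    - [0,0,0,0,0,2,-1]
    - [0,0,0,0,0,2,-1]
    - [0,0,0,0,0,2,-1]
    - [0,0,0,0,0,2,-1]
    - [0,0,0,0,0,2,-1]
    - [0,0,0,0,0,2,-1]

```text
time: 4.7
ee_pos: [0.4885, -0.1714, 0.0105]
eef_rot: [0.076, 0.997, 0.0, -0.0]
ft_force: [-1.6, -1.6, -0.3]
width: 0.01
grip_force: 20.0
```

```bash
python3 -c "
from h import *
a=np.radians(89.3);C=np.array([.514,.078])
W=C-.095*np.array([np.cos(a),np.sin(a)])
z=status.read_state()['ee_pos'][2]
rows((.4965,-.10,z,85),(W[0],W[1]-.01,z,89.3),(W[0],W[1],z,89.3)); print(W)"
```

```text
t 4.7 tcp [ 0.4885 -0.1714  0.0105] yaw 81.24 F [-1.6 -1.6 -0.3] w 0.01 g 20.0
[0.0, -0.0002, -0.0657] [3.0, 71.8, 0.0]
[0.0, -0.0002, -0.1407] [-2.0, 146.4, 0.0]
[0.0, -0.0002, -0.1407] [-0.5, 156.3, 0.0]
[ 0.51283938 -0.01699291]
```

>>> jog_arm:
  plan:
    - [0,0,-0.007,0.5,8,0,-1]
    - [0,0,-0.02,1,22,0,-1]
    - [0,0,-0.033,1.5,36,0,-1]
    - [0,0,-0.046,2,50,0,-1]
    - [0,0,-0.06,3,66,0,-1]
    - [0,0,-0.074,2.5,82,0,-1]
    - [0,0,-0.088,1.5,98,0,-1]
    - [0,0,-0.102,1,114,0,-1]
    - [0,0,-0.116,0,130,0,-1]
    - [0,0,-0.13,0,144,0,-1]
    - [0,0,-0.14,-0.5,156,0,-1]
    - [0,0,-0.14,-0.5,156,0,-1]

```text
time: 5.9
ee_pos: [0.5133, -0.0149, 0.0105]
eef_rot: [0.005, 1.0, 0.0, -0.0]
ft_force: [-0.4, 1.2, -2.0]
width: 0.0101
grip_force: 20.0
```

Run:
```python
from m import *
rows()
c=grab('top')
save(cv2.resize(c['image'][150:225,190:370],(800,333),interpolation=cv2.INTER_CUBIC),'crop2.png')
print('far',cross(c,0,range(272,305),166.4,50,0)); print('near',cross(c,0,range(260,305),212.3,50,0))
```

```text
t 5.9 tcp [ 0.5133 -0.0149  0.0105] yaw 89.44 F [-0.4  1.2 -2. ] w 0.0101 g 20.0
far (array([0.6075, 0.0385], dtype=float32), 89.2, 33)
near (array([0.4205, 0.1033], dtype=float32), 89.13, 43)
```

View pics/crop2.png

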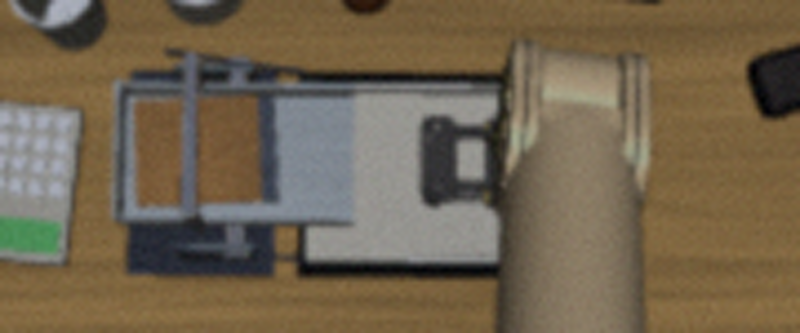

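Run:
```python
from m import *
c=load('top'); g=cv2.cvtColor(c['image'],cv2.COLOR_RGB2GRAY)
print(g[163:174,285],g[203:217,285],g[205,250:272])
print('far rim',cross(c,0,range(272,301),169.3,50,.02,3)); print('near rim',cross(c,0,range(262,300),209,50,.012,3))
print('open end',cross(c,1,range(200,208),257.5,60,.0,4))
c=grab('scene');save(cv2.resize(c['image'][190:280,140:290],(800,480),interpolation=cv2.INTER_CUBIC),'s2.png')
```

```text
[102 103 100  66  21  62 128  95 118 145 152] [151 149 148 149 141 133  66   8  18  46  91 103 100  96] [ 47  64  97 105  99 104  90  40  76 138 154 151 147 146 148 151 148 148
 144 144 146 148]
far rim (array([0.598 , 0.0699], dtype=float32), 89.4, 29)
near rim (array([0.4304, 0.0855], dtype=float32), 89.05, 38)
open end (array([0.4526, 0.1835], dtype=float32), 0.46, 7)
```

View pics/s2.png

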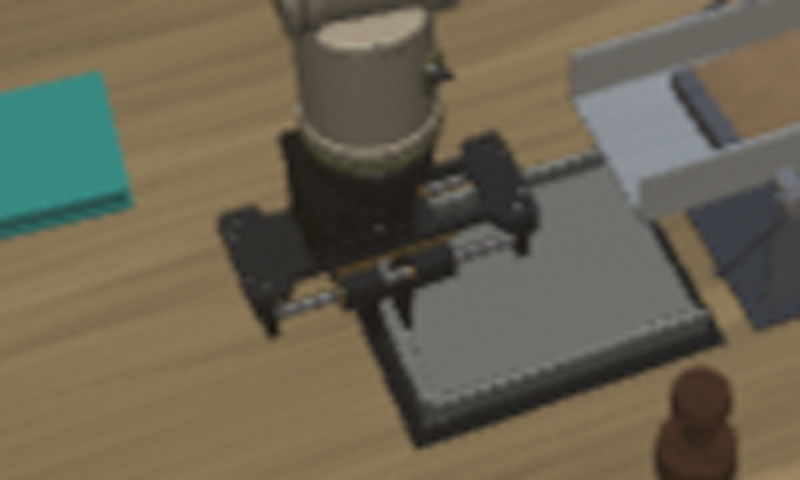

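The tray lies square on the mat with the fingers still on its end wall at (400,300). The rim centre is laterally within 1 mm of the mat centre, but the tray is about 2 to 3 mm too near the stand. I'll move it back and release.

>>> jog_arm:
  plan:
    - [0,0,0,0,-1,0,-1]
    - [0,0,0.002,0,-2.5,0,-1]
    - [0,0,0.002,0,-2.5,0,-1]
    - [0,0,0.002,0,-2.5,0,-0.8]
    - [0,0,0.002,0,-2.5,0,-0.5]
    - [0,0,0.002,0,-2.5,0,-0.2]
    - [0,0,0.002,0,-2.5,0,-0.2]
    - [0,0,0.002,0,-2.5,0,-0.2]
    - [0,0,0.002,0,-2.5,0,-0.2]
    - [0,0,0.002,0,-2.5,-30,-0.2]
    - [0,0,0.002,0,-2.5,-70,-0.2]
    - [0,0,0.002,0,-2.5,-120,-0.2]

```text
time: 7.2
ee_pos: [0.5117, -0.0199, 0.1308]
eef_rot: [0.007, 1.0, -0.0, -0.001]
ft_force: [1.8, 1.1, 0.6]
width: 0.0347
grip_force: 0.0
```

```bash
python3 -c "
from m import *
rows((.514,-.0175,.33,89.5),(.514,.250,.33,89.5),(.514,.250,.21,89.5))"
```

```text
t 7.2 tcp [ 0.5117 -0.0199  0.1308] yaw 89.15 F [1.8 1.1 0.6] w 0.0347 g 0.0
[-0.001, -0.0028, -0.0062] [-1.7, 2.2, -199.2]
[-0.001, -0.0028, -0.0062] [2.3, 269.7, -199.5]
[-0.001, -0.0028, -0.0062] [1.9, 269.8, -79.5]
```

>>> jog_arm:
  plan:
    - [0,0,0,-1,2,-50,-0.2]
    - [0,0,0,-1,2,-100,-0.2]
    - [0,0,0,-1,2,-150,-0.2]
    - [0,0,0,-1,2,-200,-0.2]
    - [0,0,0,2,60,-200,-0.2]
    - [0,0,0,2,287,-200,-0.2]
    - [0,0,0,2,287,-200,-0.2]
    - [0,0,0,2,287,-200,-0.2]
    - [0,0,0,2,287,-200,-0.2]
    - [0,0,0,2,287,-200,-0.2]
    - [0,0,0,2,287,-200,-0.2]
    - [0,0,0,2,287,-200,-0.2]

```text
time: 8.4
ee_pos: [0.515, 0.2675, 0.3301]
eef_rot: [0.007, 1.0, -0.0, -0.0]
ft_force: [0.4, 0.0, 1.0]
width: 0.0348
grip_force: 0.0
```

Run:
```python
from m import *
rows((.514,.267,.21,89.5))
c=grab('scene');P=cloud(c)
m=(abs(P[...,0]-.52)<.1)&(P[...,1]>.1)&(P[...,1]<.36)&(P[...,2]>.225)&(P[...,2]<.255)
q=P[m]; print(m.sum(), np.percentile(q,[5,50,95],axis=0).round(3).tolist())
save(cv2.resize(c['image'][110:290,190:400],(700,600),interpolation=cv2.INTER_CUBIC),'s3.png')
c=grab('top')
m=(c['image'].max(2)<62)  # mat/catch check
print('far rim',cross(c,0,range(272,310),169.3,50,.02,3),'near rim',cross(c,0,range(262,310),209,50,.012,3))
g=cv2.cvtColor(c['image'],cv2.COLOR_RGB2GRAY); print(g[205,250:266],g[205,303:316],g[180,303:316])
```

```text
t 8.4 tcp [0.515  0.2675 0.3301] yaw 89.22 F [0.4 0.  1. ] w 0.0348 g 0.0
[-0.001, -0.0004, -0.0049] [0.9, -0.4, 120.1]
134 [[0.459, 0.264, 0.228], [0.526, 0.268, 0.245], [0.582, 0.274, 0.25]]
far rim (array([0.597, 0.044], dtype=float32), 88.94, 38) near rim (array([0.4302, 0.0513], dtype=float32), 89.3, 39)
[156 150 153 147 142 140 137 136 130 126 123 117 119 109  99  91] [145 143 145 124  85 130 125  74  88 103 101 102  99] [142 147 147 128  87 124 123  75  89  98 101 101 103]
```

View pics/s3.png

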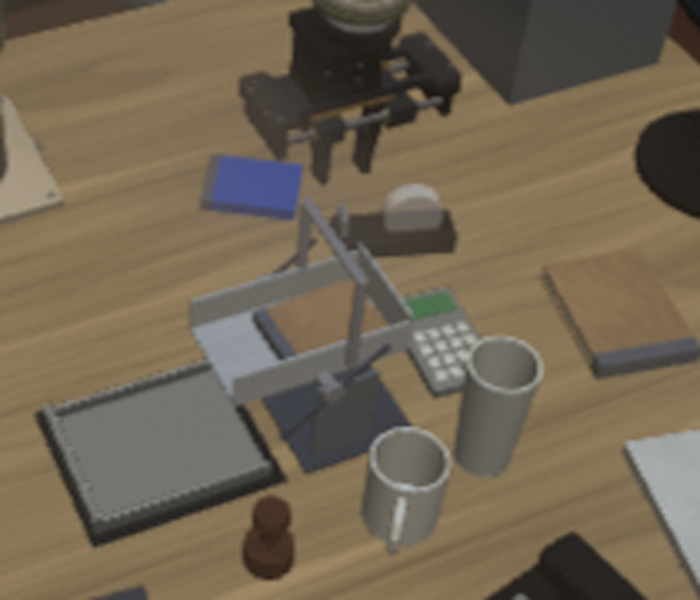

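The catch tray is parked evenly on the mat, with the open fingers above the bar (tips at about (320,175) and (365,165)). I'll lower them to straddle the bar and start pushing.

>>> jog_arm:
  plan:
    - [0,0,0,0,0,40,-0.2]
    - [0,0,0,0,0,80,-0.2]
    - [0,0,0,0,0,110,-0.2]
    - [0,0,0,0,0,120,-0.2]
    - [0,0,0,0,0,120,-0.2]
    - [0,0,0,0,-4,120,-0.2]
    - [0,0,0,0,-8,120,-0.2]
    - [0,0,0,0,-12,120,-0.2]
    - [0,0,0,0,-16,120,-0.2]
    - [0,0,0,0,-20,120,-0.2]
    - [0,0,0,0,-24,120,-0.2]
    - [0,0,0,0,-28,120,-0.2]

```text
time: 9.7
ee_pos: [0.5152, 0.2409, 0.2122]
eef_rot: [0.007, 1.0, 0.002, 0.001]
ft_force: [-0.3, 5.0, 4.5]
width: 0.0351
grip_force: 3.0
```

```bash
cat > ang.py <<'E'
from h import *
rows()
c=grab('scene');P=cloud(c)
m=(abs(P[...,0]-.52)<.1)&(P[...,1]>.1)&(P[...,1]<.36)&(P[...,2]>.215)&(P[...,2]<.255)
m2=m&((P[...,0]<.49)|(P[...,0]>.545)); q=P[m2]; q=q[q[:,2]>np.percentile(q[:,2],50)]
print('bar',m2.sum(), q.mean(0).round(4))
E
python3 ang.py
```

```text
t 9.7 tcp [0.5152 0.2409 0.2122] yaw 89.23 F [-0.3  5.   4.5] w 0.0351 g 3.0
bar 63 [0.5544 0.2542 0.2494]
```

>>> jog_arm:
  plan:
    - [0,0,0,0,-5,0,-0.2]
    - [0,0,0,0,-10,0,-0.2]
    - [0,0,0,0,-15,0,-0.2]
    - [0,0,0,0,-20,0,-0.2]
    - [0,0,0,0,-25,0,-0.2]
    - [0,0,0,0,-30,0,-0.2]
    - [0,0,0,0,-35,1,-0.2]
    - [0,0,0,0,-40,2,-0.2]
    - [0,0,0,0,-45,3,-0.2]
    - [0,0,0,0,-50,4,-0.2]
    - [0,0,0,0,-55,5,-0.2]
    - [0,0,0,0,-60,6,-0.2]

```text
time: 10.95
ee_pos: [0.5135, 0.1788, 0.2038]
eef_rot: [0.007, 1.0, -0.0, -0.0]
ft_force: [1.2, 4.6, -2.5]
width: 0.0349
grip_force: 1.8
```

```bash
python3 ang.py
```

```text
t 10.95 tcp [0.5135 0.1788 0.2038] yaw 89.15 F [ 1.2  4.6 -2.5] w 0.0349 g 1.8
bar 56 [0.5525 0.192  0.2419]
```

>>> jog_arm:
  plan:
    - [0,0,0,0,-4,0,-0.2]
    - [0,0,0,0,-8,0,-0.2]
    - [0,0,0,0,-11,0,-0.2]
    - [0,0,0,0,-13,0,-0.2]
    - [0,0,0,0,-13,0,-0.2]
    - [0,0,0,0,-13,0,-0.2]
    - [0,0,0,0,-13,0,-0.2]

```text
time: 11.7
ee_pos: [0.5133, 0.1662, 0.2043]
eef_rot: [0.007, 1.0, -0.0, -0.0]
ft_force: [-1.3, 4.2, -3.6]
width: 0.0352
grip_force: 2.0
```

```bash
python3 ang.py; python3 -c "
from h import *
c=load('scene');save(cv2.resize(c['image'][150:290,160:320],(686,600),interpolation=cv2.INTER_CUBIC),'s4.png')"
```

```text
t 11.7 tcp [0.5133 0.1662 0.2043] yaw 89.16 F [-1.3  4.2 -3.6] w 0.0352 g 2.0
bar 60 [0.5535 0.1786 0.2368]
```

View pics/s4.png

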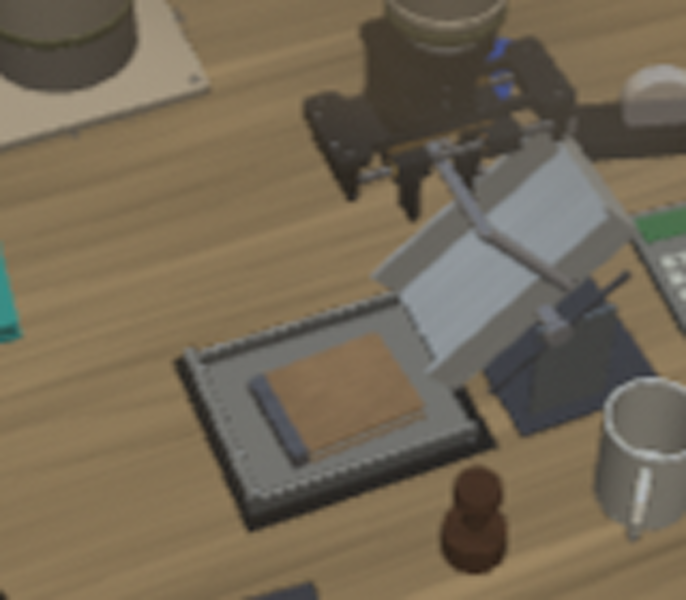

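The book (340,395) lies flat in the catch tray, and the tray wall is parallel to the dark strip, about 40 degrees. I'll hold one more second.

>>> jog_arm:
  plan:
    - [0,0,0,0,0,0,-0.2]
    - [0,0,0,0,0,0,-0.2]
    - [0,0,0,0,0,0,-0.2]
    - [0,0,0,0,0,0,-0.2]
    - [0,0,0,0,0,0,-0.2]
    - [0,0,0,0,0,0,-0.2]
    - [0,0,0,0,0,0,-0.2]
    - [0,0,0,0,0,0,-0.2]
    - [0,0,0,0,0,0,-0.2]
    - [0,0,0,0,0,0,-0.2]
    - [0,0,0,0,0,0,-0.2]

```text
time: 12.85
ee_pos: [0.5137, 0.1663, 0.2046]
eef_rot: [0.007, 1.0, 0.0, 0.0]
ft_force: [-2.2, 2.6, -1.8]
width: 0.0346
grip_force: 1.8
```

>>> jog_arm:
  plan:
    - [0,0,0,0,8,0,-0.2]
    - [0,0,0,0,16,0,-0.2]
    - [0,0,0,0,22,0,-0.2]
    - [0,0,0,0,28,0,-0.2]
    - [0,0,0,0,34,0,-0.2]
    - [0,0,0,0,40,0,-0.2]
    - [0,0,0,0,46,0,-0.2]
    - [0,0,0,0,52,-2,-0.2]
    - [0,0,0,0,58,-4,-0.2]
    - [0,0,0,0,64,-5,-0.2]
    - [0,0,0,0,70,-6,-0.2]
    - [0,0,0,0,76,-6,-0.2]

```text
time: 14.05
ee_pos: [0.5148, 0.2428, 0.2108]
eef_rot: [0.007, 1.0, 0.0, 0.0]
ft_force: [0.7, -3.5, 2.9]
width: 0.035
grip_force: 1.7
```

```bash
python3 ang.py
```

```text
t 14.05 tcp [0.5148 0.2428 0.2108] yaw 89.15 F [ 0.7 -3.5  2.9] w 0.035 g 1.7
bar 55 [0.565  0.2306 0.2502]
```

Another 36 mm or so to the stop. I'll go most of it, then creep.

>>> jog_arm:
  plan:
    - [0,0,0,0,5,0,-0.2]
    - [0,0,0,0,10,0,-0.2]
    - [0,0,0,0,15,0,-0.2]
    - [0,0,0,0,20,0,-0.2]
    - [0,0,0,0,24,0,-0.2]
    - [0,0,0,0,28,0,-0.2]
    - [0,0,0,0,31,0,-0.2]
    - [0,0,0,0,34,0,-0.2]
    - [0,0,0,0,34,0,-0.2]

```text
time: 15.0
ee_pos: [0.5152, 0.2769, 0.2105]
eef_rot: [0.007, 1.0, 0.0, 0.0]
ft_force: [-0.4, 0.5, -0.3]
width: 0.0347
grip_force: 0.0
```

>>> jog_arm:
  plan:
    - [0,0,0,0,1,0,-0.2]
    - [0,0,0,0,2,0,-0.2]
    - [0,0,0,0,2,0,-0.2]

```text
time: 15.3
ee_pos: [0.5153, 0.2783, 0.2105]
eef_rot: [0.007, 1.0, 0.0, 0.0]
ft_force: [0.0, -2.4, -0.2]
width: 0.035
grip_force: 0.8
```

>>> jog_arm:
  plan:
    - [0,0,0,0,1,0,-0.2]
    - [0,0,0,0,1.5,0,-0.2]
    - [0,0,0,0,1.5,0,-0.2]

```text
time: 15.6
ee_pos: [0.5154, 0.2798, 0.2105]
eef_rot: [0.007, 1.0, 0.0, 0.0]
ft_force: [1.2, -1.7, -2.3]
width: 0.0349
grip_force: 1.0
```

>>> jog_arm:
  plan:
    - [0,0,0,0,1,0,-0.2]
    - [0,0,0,0,1.5,0,-0.2]
    - [0,0,0,0,1.5,0,-0.2]

```text
time: 15.9
ee_pos: [0.5154, 0.2804, 0.2105]
eef_rot: [0.008, 1.0, -0.001, -0.0]
ft_force: [-1.1, -5.5, -0.5]
width: 0.0351
grip_force: 2.6
```

>>> jog_arm:
  plan:
    - [0,0,0,0,1,0,-0.2]
    - [0,0,0,0,2,0,-0.2]
    - [0,0,0,0,2,0,-0.2]

```text
time: 16.2
ee_pos: [0.5155, 0.2805, 0.2104]
eef_rot: [0.009, 1.0, -0.002, -0.001]
ft_force: [-3.1, -11.6, 1.9]
width: 0.0351
grip_force: 5.8
```

>>> jog_arm:
  plan:
    - [0,0,0,0,1,0,-0.2]
    - [0,0,0,0,1,0,-0.2]

```text
time: 16.4
ee_pos: [0.5155, 0.2806, 0.2104]
eef_rot: [0.009, 1.0, -0.002, -0.001]
ft_force: [-3.9, -14.7, 3.9]
width: 0.0348
grip_force: 7.4
```

The tray is on its stop: the force rises with no movement. I'll centre the fingers on the bar and lift clear.

>>> jog_arm:
  plan:
    - [0,0,0,0,-5,0,-0.2]
    - [0,0,0,0,-10,0,-0.2]
    - [0,0,0,0,-15,0,-0.2]
    - [0,0,0,0,-15,0,-0.2]
    - [0,0,0,0,-15,-15,-0.2]
    - [0,0,0,0,-15,-40,-0.2]
    - [0,0,0,0,-15,-80,-0.2]
    - [0,0,0,0,-15,-120,-0.2]
    - [0,0,0,0,-15,-150,-0.2]
    - [0,0,0,0,-15,-150,-0.2]

```text
time: 17.4
ee_pos: [0.5163, 0.2701, 0.3664]
eef_rot: [0.007, 1.0, 0.002, 0.003]
ft_force: [0.2, -0.4, -0.4]
width: 0.035
grip_force: 0.0
```

```bash
python3 ang.py
python3 - <<'E'
from m import *
s=load('scene');c=grab('top')
print('far rim',cross(c,0,range(272,310),169.3,50,.02,3),'near rim',cross(c,0,range(262,310),209,50,.012,3),'right mat',cross(c,1,range(172,208),310.4,88,.0,2))
g=cv2.cvtColor(c['image'],cv2.COLOR_RGB2GRAY); print(g[205,303:316],g[178,303:316])
a=cv2.resize(s['image'][150:290,160:320],(457,400),interpolation=cv2.INTER_CUBIC); b=cv2.resize(c['image'][150:225,190:370],(800,200*5//3),interpolation=cv2.INTER_CUBIC)[:200*5//3]
o=np.zeros((600,800,3),np.uint8); o[:333]=b; o[333:,:]=cv2.resize(s['image'][175:265,150:420],(800,267),interpolation=cv2.INTER_CUBIC); save(o,'fin.png')
E
```

```text
t 17.4 tcp [0.5163 0.2701 0.3664] yaw 89.17 F [ 0.2 -0.4 -0.4] w 0.035 g 0.0
bar 99 [0.5242 0.2692 0.2469]
far rim (array([0.5971, 0.0481], dtype=float32), 88.83, 38) near rim (array([0.4301, 0.0465], dtype=float32), 89.48, 39) right mat (array([ 0.4966, -0.0341], dtype=float32), -0.67, 36)
[142 144 147 128  86 129 127  73  94 105  98 102 103] [144 146 143 130  88 125 128  74  88 107 100 103  97]
```

View pics/fin.png

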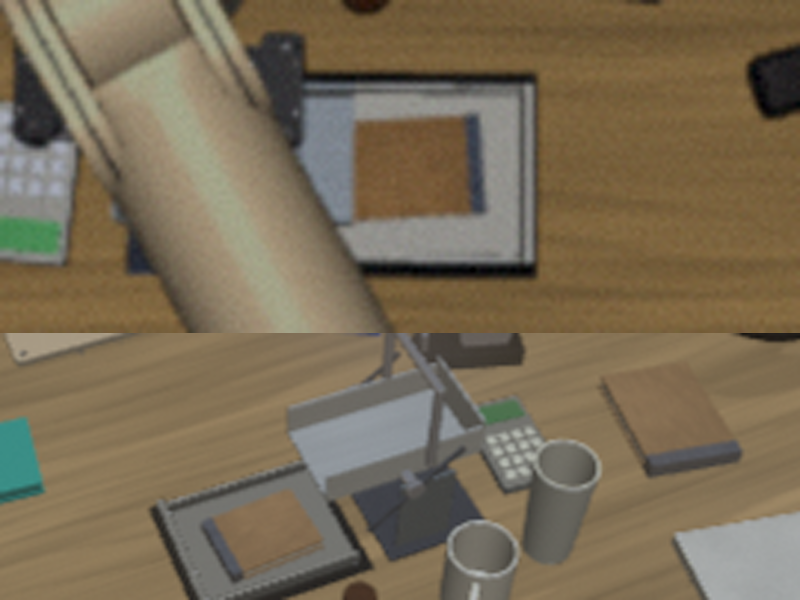

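The final picture shows the tipping tray level and empty. The book (415,165) lies flat in the catch tray, which is square on the mat and hasn't moved since it was parked. The calculator, mug, tumbler, stamp and mouse look where they were. I'm handing it in.

```bash
python3 -c "
from bench import order
print(order.close_job())"
```

```text
the job is handed in; nothing more can be done
None
```

Job handed in at about 17.5 s of the 61 s allowed: the catch tray is parked on the mat, square and centred to within about 3 mm, the book lies flat in it, and the tipping tray was tipped to about 40 degrees, held, and pushed back level on its stop.

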